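# Find and mark the balance point of a counterweighted bar

### The arm

A 7-joint arm with a two-finger parallel gripper is mounted at the origin on a cart in front of the work surface, level with it; the furniture and walls round the work are solid. World frame = base frame: x ahead of the robot, y to its left, z up, the work surface at z = 0. Lengths are in m, angles in rad, forces in N, time in s.
With the tool pointing down it reaches from about 0.425 to 1.025 m from the base axis. Payload 3.6 kg.
Tool frame: the origin (TCP) lies between the finger pads; the fingertips stand 11 mm ahead of it and the grasp point (between the pads) lies 8 mm behind it; z points along the fingers, y is the line along which they close (so a half turn about z gives the same grasp; the last joint's range is limited). The gripper opens to 85 mm and grips with 20 to 120 N. Pads are 22 mm wide; open, the fingers measure 114 mm over their backs; the gripper's body (76 mm by 85 mm) begins 54 mm behind the grasp point. The pads swing forward as they close: fully open they stand 13 mm farther back than shut.
Start: joints at [-1.361, 0.591, 0.048, 1.609, -0.033, 0.943, -0.034], TCP at [0.216, 0.692, 0.242] pointing down, gripper open.
Joint ranges: [-2.69, 2.69], [-0.47, 2.24], [-1.27, 1.36], [0.19, 2.51], [-1.53, 4.68], [0.08, 2.07], [-3.09, 3.09]. Speed limits (rad/s): [2.57, 2.57, 3.14, 3.14, 3.14, 3.14, 3.14].

### API

Orientations are given as a unit quaternion [x, y, z, w].
In Python, from plant import bot gives the robot as it stands. The module is installed in compiled form; this text tells all that it offers.
- The arm moves only by the tool step_arm, never from a script. Its argument "deltas" is a list of rows, each a list of 5 numbers: the closure, from -1 (fully open) to 1 (shut), so that 0 is half open, then the shift along the tool's x, y, z in units of 500 mm (1.0 is 500 mm), then the turn about the tool's z in units of pi rad (1.0 is pi rad). A call has exactly 8 rows; each row shifts and turns the commanded pose from where the row before left it, along the tool's axes as they then stand; what a row does not reach is not made up. A row lasts 1/10 s, in which the tool goes at most 50 mm and 8.59 degrees, less where a joint would pass 70% of its speed; a pose out of reach is approached as far as the arm can. A call with a number of a shift or a turn outside -1 to 1 is refused whole. A call with a gripper value outside its range is refused whole. The fingers move at their own pace and stop on an object; the grip force is fixed at half the most. Time passes only in rows, so rows that do not move let the fingers close, or fill a call up. It gives the time, the measured TCP pose, the force, the opening and the grip force at its end, in the units of the state.
- bot.read_state(): the state, without advancing time (a new reading comes with each control period).
- bot.grab_frame(name): name is "scene" or "side" or "wrist"; returns a dict with "frame" (480x640x3 uint8, red, green, blue), "vertical_fov" (degrees; the focal length in pixels is half the picture's height over the tangent of half this angle, whatever the lens; pixels are square), "cx", "cy" (the principal point, pixels), "rvec" (rotation vector, rad) and "tvec" (3), from world to camera coordinates, as OpenCV has them. Camera axes: x right, y down, z forward; pixel columns grow to the right and rows downward; lengths in m; the calibration is good to about 2 mm. A picture is of the moment at which its call begins. There is no depth.
- bot.job_done(): hands the job in; it is judged then, once.
Trained networks look in a picture, given as the dict that the camera call returned (one of the last four; its "shot" number tells which), for a name from the list of things; names that differ only in an ending like _2 or _b are one class to them, and where a whole thing is asked for, a point or a joint stands for the part that bears it (a point fixed in the world has none). Each returns a list of dicts, best first, with "confidence" (0 to 1); they miss things now and then, are a little off and sometimes report something else, mostly with a low value. They report only what shows in the picture. A call takes as long as a camera call. They do not tell look-alikes from the thing itself.
- bot.silhouettes(picture, thing): "region" (480x640 bool, what is visible of it) and "box" ([centre column, centre row, width, height] in pixels, round what is visible of it).
- bot.spot_point(picture, thing): "uv" ([column, row] in pixels: a listed point, or the origin of a listed thing).
The state is a dict: "time_s": time; "qpos": joint angles; "joint_vel": joint speeds; "effort": joint torques, N m; "tcp_pos": TCP position; "eef_rot": TCP orientation; "wrist_force": force on the tool from outside, world axes, zero at the start; "ft_torque": the same for the moment, N m; "grip_width": finger opening in m; "finger_force": force on a finger pad.
Only numpy, scipy, OpenCV 4.12 (cv2) and the standard library are available. Lean on these libraries where they do the work, as an engineer would, in place of code of your own. Each camera call takes 0.05 s, during which the arm holds its last target. There are 200 camera calls.

### The job

Push the bar gently along the stand, out over its straight edge, and stop as soon as it tips by itself onto the catch, so that the edge is within a few millimetres of the balance point; let it lie there, just tipped. Then mark the balance point: take the steel spring clip from the bench and press it straight down over the bar, right above the edge and across the bar, until its crown sits fully home on the bar, without forcing it. Leave the clip on the bar, the bar on edge and catch, and the other things where they are.

Things in the scene. Friction and masses are not known exactly. Their poses are not given: they have to be found in the camera images.
- stand: Fixed balancing stand, base plate 80x320x8 mm. Origin on the bench under the edge. +y runs along the bed towards edge and catch, z up. Bed 46 wide, top at z 40 mm, from y -180 to -35 mm. Two rails, 33 mm apart inside, 5 mm above the bed, y -178 to -48 mm. From y -40 to 0 the support is a bare steel tongue 26 mm wide, top at z 40 mm.
- edge (a point): Middle of the straight tipping edge: the end of the tongue, 40 mm above the bench; axes as the stand's.
- catch: Post with a steel cross rod, part of the stand. Origin on the bench 100 mm beyond the edge; the rod's top is 7 mm lower than the edge. A tipped bar rests on it at about 4 degrees (0.07 rad). If the catch carries under 0.42 N the bar is just tipped: its balance point is 0 to about 8 mm beyond the edge.
- bar: Loose straight aluminium bar with black end caps, 28 wide (x) x 280 long (y) x 20 mm tall, about 0.54 kg. Origin: middle of its length, on the underside; +y to the nose (towards the catch), z up. It lies level on the bed, nose out over the edge by 45 to 65 mm, tail sticking out behind the bed. A weight hidden inside puts its balance point anywhere within 28 mm of its middle.
- bar_tail (a point): Centre of the bar's tail end face (bar y -140 mm, 10 mm above its underside). Pushing the bar along takes about 3 N. While something presses on the tail, friction there can hold it down and hide the tipping: let go and wait about half a second to see whether it tips.
- bar_nose (a point): Centre of the bar's nose end face (bar y +140 mm, 10 mm above its underside). Level: 10 mm above the edge; tipped: about level with the edge.
- clip: Loose steel spring clip on its two legs on the bench at the right, 57 mm tall, 70 g. Origin: middle between the feet, on the bench; z up; y must lie along the bar (either way round); legs at +x and -x. Grip tab on top 14x14 mm, from 23 to 57 mm above the origin. Crown plate 44 (x) x 14 (y) mm, underside 18 mm above the origin: it sits on the bar's top when home.
- clip_seat (a point): Centre of the underside of the clip's crown, 18 mm above the clip's origin; when home it touches the bar's top (20 mm above the bar's underside). The legs are sprung together, 25 mm apart inside against the bar's 28 mm, feet flared to 36 mm: pressing it on takes about 5 to 12 N; more means it sits on something hard.
- dish: round covered culture dish, 64 mm across, 14 mm tall, loose on the bench behind the stand; origin centre of underside. Bystander.
- counter: grey hand tally counter lying on its back, 56x51x23 mm, loose on the bench at the right; origin centre of underside. Bystander.
- vial: glass sample vial with screw cap, 19 mm across, 52 mm tall, standing loose to the right of the stand; origin centre of underside. Bystander.
- small_carton: small film carton, 38x55x38 mm, standing loose to the left in front; origin centre of underside. Bystander.
Things that resemble listed ones, but are neither listed nor needed, are in the scene too. Leave any green or orange look-alike of the clip alone.

How it is judged:
By the outcome, as a careful person would: the job done as asked, in the order asked, and still so for the second after the job is handed in, with the robot touching nothing.
It also fails if it takes over 72 s, if anything falls off the work surface, if the arm or the gripper's body presses on something with over 40 N, if the wrist force passes 120 N, or if a joint passes its speed limit or range.

## Working session

There is one attempt and no reset: what is moved stays moved. The work goes in short steps, Python scripts to look and compute and a tool call to move; the robot and the scene stay as the last step left them, time stands still between calls to the robot, and variables do not carry over. Pictures are saved under pics/ and viewed, at most 10 in all, crops included, and the job is handed in when it is done.

Besides the shell and the picture viewer there is one more tool, called after "Request:" in YAML: its name, and indented under it one key for each argument. step_arm: Moves the arm, as the interface text tells. Its arguments: {"type":"object","properties":{"deltas":{"type":"array"}},"required":["deltas"]}

```bash
mkdir -p pics; cat > h.py <<'E'
import numpy as np, cv2
from scipy.spatial.transform import Rotation as R
from plant import bot
def K(p):
    f=p['frame'].shape[0]/2/np.tan(np.radians(p['vertical_fov'])/2)
    return f
def cam(p):
    Rm=cv2.Rodrigues(np.array(p['rvec'],float))[0]; t=np.array(p['tvec'],float).ravel(); return Rm,t
def ray(p,uv):
    Rm,t=cam(p); f=K(p)
    d=Rm.T@np.array([(uv[0]-p['cx'])/f,(uv[1]-p['cy'])/f,1.]); return -Rm.T@t,d
def atz(p,uv,z):
    c,d=ray(p,uv); return c+d*(z-c[2])/d[2]
def tri(obs):
    A=np.zeros((3,3));b=np.zeros(3)
    for p,uv in obs:
        c,d=ray(p,uv); d=d/np.linalg.norm(d); M=np.eye(3)-np.outer(d,d); A+=M;b+=M@c
    return np.linalg.solve(A,b)
def proj(p,X):
    Rm,t=cam(p); x=Rm@np.array(X)+t; f=K(p); return np.array([x[0]/x[2]*f+p['cx'],x[1]/x[2]*f+p['cy']])
def save(p,n): cv2.imwrite(f'pics/{n}.png',p['frame'][:,:,::-1])
def st():
    s=bot.read_state(); print({k:np.round(s[k],4).tolist() for k in('time_s','tcp_pos','eef_rot','wrist_force','grip_width')}); return s
E
python3 - <<'E'
from h import *
np.set_printoptions(precision=4,suppress=True)
st()
P={n:bot.grab_frame(n) for n in('scene','side')}
for n,p in P.items():
    save(p,n+'0'); print(n,p['vertical_fov'],-cam(p)[0].T@cam(p)[1])
zs=dict(edge=.04,catch=0,bar=.04,bar_tail=.05,bar_nose=.05,clip=0,clip_seat=.018,dish=0,counter=0,vial=0,small_carton=0,stand=0)
for k,z in zs.items():
    for n,p in P.items():
        for d in bot.spot_point(p,k)[:3]: print(k,n,round(d['confidence'],2),np.round(d['uv'],1),atz(p,d['uv'],z))
E
```

```text
{'time_s': 0.0, 'tcp_pos': [0.2159, 0.6913, 0.2411], 'eef_rot': [0.1508, 0.9886, -0.0011, -0.0001], 'wrist_force': [-0.193, 0.3046, -0.0944], 'grip_width': 0.0855}
scene 52.253829329407296 [-0.268  -0.3449  0.6797]
side 57.95318089254717 [0.4373 0.7794 0.7467]
edge scene 0.8 [263.4 253.9] [0.4714 0.071  0.04  ]
edge scene 0.65 [441.9 282.8] [ 0.5337 -0.3014  0.04  ]
edge side 0.57 [315.3 279.7] [0.4827 0.0708 0.04  ]
catch scene 0.55 [226.8 255.9] [0.4766 0.1694 0.    ]
catch side 0.47 [321.8 325.7] [0.4624 0.171  0.    ]
bar scene 0.8 [301.1 258.8] [ 0.4891 -0.0104  0.04  ]
bar side 0.9 [315.8 253.1] [ 0.4872 -0.0217  0.04  ]
bar_tail scene 0.86 [369.8 269. ] [ 0.504 -0.158  0.05 ]
bar_tail side 0.87 [315.1 218.4] [ 0.497  -0.1507  0.05  ]
bar_tail side 0.66 [320.8 295.8] [0.467  0.1295 0.05  ]
bar_nose scene 0.73 [240.  242.8] [0.4745 0.1298 0.05  ]
bar_nose scene 0.45 [269.5 265.9] [0.4286 0.034  0.05  ]
bar_nose side 0.88 [322.5 294.1] [0.4636 0.1243 0.05  ]
clip scene 0.73 [419.2 317. ] [ 0.461  -0.2776  0.    ]
clip scene 0.67 [450.4 328. ] [ 0.456  -0.3394  0.    ]
clip scene 
[... 476 characters left out ...]
.7 202.1] [ 0.4618 -0.276   0.018 ]
dish scene 0.91 [240.9 221. ] [0.6162 0.2123 0.    ]
dish side 0.97 [248. 335.] [0.6185 0.2058 0.    ]
dish side 0.25 [321.1 296.8] [ 0.4683  0.086  -0.    ]
counter scene 0.6 [440.3 282.9] [ 0.582  -0.2956  0.    ]
counter side 0.55 [292.1 203.7] [ 0.5749 -0.287   0.    ]
vial scene 0.58 [482.1 296. ] [ 0.5757 -0.3833  0.    ]
vial side 0.39 [292.7 187.2] [ 0.5824 -0.378   0.    ]
small_carton scene 0.7 [140.4 256.1] [0.3954 0.3472 0.    ]
small_carton side 0.81 [354.8 402.4] [0.3921 0.3472 0.    ]
stand scene 0.61 [267.1 268. ] [0.4751 0.0655 0.    ]
stand side 0.94 [321.3 292.7] [0.4685 0.0729 0.    ]
stand side 0.26 [355.  402.2] [0.3918 0.3468 0.    ]
```

```bash
python3 - <<'E'
import cv2,numpy as np
a=cv2.imread('pics/scene0.png')[170:390,110:520]; b=cv2.imread('pics/side0.png')[150:430,200:420]
a=cv2.resize(a,(800,429),interpolation=3);cv2.imwrite('pics/c1.png',a)
cv2.imwrite('pics/c2.png',cv2.resize(b,(471,600),interpolation=3))
E
```

```text
(no output)
```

View pics/c1.png

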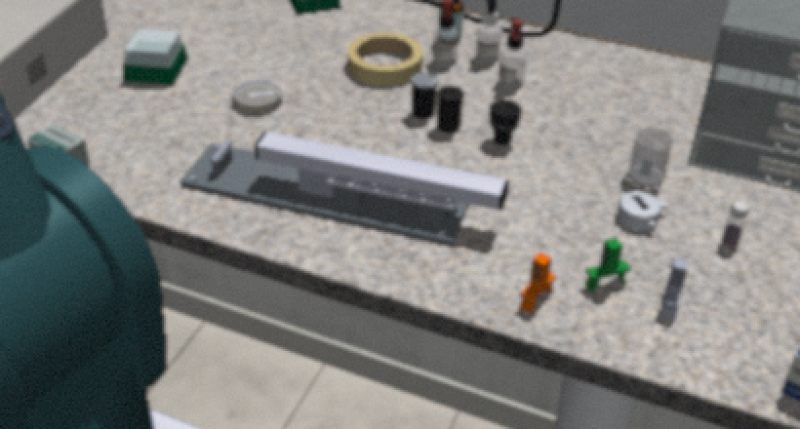

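View pics/c2.png

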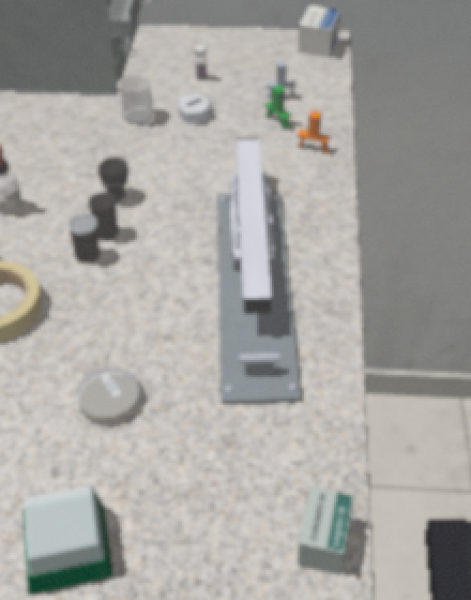

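The steel clip is the grey one, at about scene (455,320). The bar lies on the stand, with its tail at scene (370,269). I'll go above the stand and look with the wrist camera.

```bash
cat >> h.py <<'E'
def yaw_y(s):
    m=R.from_quat(s['eef_rot']).as_matrix(); return np.degrees(np.arctan2(m[1,1],m[0,1]))
def plan(tgt,yaw,n,g,pos=None,y0=None):
    """n rows from pos/y0 (deg, heading of tool y) to tgt/yaw; tool pointing down"""
    s=bot.read_state(); pos=np.array(s['tcp_pos'] if pos is None else pos,float); y=yaw_y(s) if y0 is None else y0
    tgt=np.array(tgt,float); dy=(yaw-y)/n; rows=[]
    for i in range(n):
        a=np.radians(y); Y=np.array([np.cos(a),np.sin(a),0]); X=np.array([-Y[1],Y[0],0])
        d=(tgt-pos)/(n-i)
        r=[round(v,4) for v in (d@X/.5,d@Y/.5,-d[2]/.5,-dy/180)]
        pos=pos+.5*(r[0]*X+r[1]*Y)-np.array([0,0,.5*r[2]]); y-=r[3]*180
        rows.append([g]+[float(v) for v in r])
    print('max mm',max(500*np.linalg.norm(r[1:4]) for r in rows))
    for k in range(0,n,8): print(rows[k:k+8])
    return pos,y
E
python3 - <<'E'
from h import *
print(plan([.49,.03,.26],96.5,16,-.2))
E
```

```text
max mm 44.824323753961984
[[-0.2, -0.0573, -0.0688, -0.0022, -0.0083], [-0.2, -0.0555, -0.0703, -0.0022, -0.0083], [-0.2, -0.0537, -0.0717, -0.0022, -0.0083], [-0.2, -0.0518, -0.0731, -0.0022, -0.0083], [-0.2, -0.0499, -0.0744, -0.0022, -0.0083], [-0.2, -0.0479, -0.0756, -0.0022, -0.0083], [-0.2, -0.0459, -0.0769, -0.0022, -0.0083], [-0.2, -0.0439, -0.078, -0.0022, -0.0083]]
[[-0.2, -0.0419, -0.0792, -0.0022, -0.0083], [-0.2, -0.0398, -0.0802, -0.0022, -0.0083], [-0.2, -0.0377, -0.0812, -0.0022, -0.0083], [-0.2, -0.0355, -0.0822, -0.0022, -0.0083], [-0.2, -0.0334, -0.0831, -0.0022, -0.0083], [-0.2, -0.0312, -0.0839, -0.0023, -0.0083], [-0.2, -0.029, -0.0848, -0.0022, -0.0083], [-0.2, -0.0268, -0.0854, -0.0023, -0.0083]]
(array([0.49002096, 0.03001649, 0.2600046 ]), np.float64(96.55926845995253))
```

Request:
step_arm:
  deltas:
    - [-0.2,-0.057,-0.069,-0.002,-0.008]
    - [-0.2,-0.056,-0.07,-0.002,-0.008]
    - [-0.2,-0.054,-0.072,-0.002,-0.008]
    - [-0.2,-0.052,-0.073,-0.002,-0.008]
    - [-0.2,-0.05,-0.074,-0.002,-0.008]
    - [-0.2,-0.048,-0.076,-0.002,-0.008]
    - [-0.2,-0.046,-0.077,-0.002,-0.008]
    - [-0.2,-0.044,-0.078,-0.002,-0.008]

```text
time_s: 2.1
tcp_pos: [0.3531, 0.3587, 0.2507]
eef_rot: [0.05, 0.999, 0.0, 0.0]
wrist_force: [0.8, -0.8, 0.3]
grip_width: 0.0511
finger_force: 0.0
```

Request:
step_arm:
  deltas:
    - [1,-0.042,-0.079,-0.002,-0.008]
    - [1,-0.04,-0.08,-0.002,-0.008]
    - [1,-0.038,-0.081,-0.002,-0.008]
    - [1,-0.036,-0.082,-0.002,-0.008]
    - [1,-0.033,-0.083,-0.002,-0.008]
    - [1,-0.031,-0.084,-0.002,-0.008]
    - [1,-0.029,-0.085,-0.002,-0.008]
    - [1,-0.027,-0.085,-0.002,-0.008]

```text
time_s: 2.9
tcp_pos: [0.4868, 0.0266, 0.2588]
eef_rot: [-0.05, 0.999, 0.0, 0.001]
wrist_force: [-0.4, 0.5, -0.1]
grip_width: 0.0
finger_force: 0.0
```

```bash
python3 - <<'E'
from h import *
np.set_printoptions(precision=4,suppress=True)
s=st(); print(yaw_y(s))
p=bot.grab_frame('wrist'); save(p,'w1')
for k,z in dict(edge=.04,catch=0,bar=.04,bar_tail=.05,bar_nose=.05,stand=0).items():
    for d in bot.spot_point(p,k)[:2]: print(k,round(d['confidence'],2),np.round(d['uv'],1),atz(p,d['uv'],z))
for k,z in(('bar',.06),('stand',.0)):
    d=bot.silhouettes(p,k)[:1]
    if d:
        m=d[0]['region'].astype(np.uint8); c=max(cv2.findContours(m,0,1)[0],key=cv2.contourArea)
        q=cv2.boxPoints(cv2.minAreaRect(c)); print(k,d[0]['confidence'],[(np.round(u),atz(p,u,z)[:2]) for u in q])
E
```

```text
{'time_s': 2.9, 'tcp_pos': [0.4868, 0.0266, 0.2588], 'eef_rot': [-0.0502, 0.9987, 0.0001, 0.0006], 'wrist_force': [-0.3697, 0.5331, -0.0508], 'grip_width': 0.0}
95.75074109173815
catch 0.67 [460.5 180.9] [0.4621 0.1712 0.    ]
bar 0.56 [273.3 192.2] [ 0.4859 -0.02    0.04  ]
bar_tail 0.88 [123.8 190.6] [ 0.4963 -0.1569  0.05  ]
bar_nose 0.7 [423.7 192.6] [0.4701 0.1201 0.05  ]
stand 0.79 [358.6 182.4] [0.4745 0.0645 0.    ]
bar 0.76 [(array([117., 175.], dtype=float32), array([ 0.4803, -0.157 ])), (array([429., 175.], dtype=float32), array([0.4524, 0.119 ])), (array([429., 209.], dtype=float32), array([0.483 , 0.1247])), (array([117., 209.], dtype=float32), array([ 0.5117, -0.1587]))]
stand 0.84 [(array([179., 221.], dtype=float32), array([ 0.5361, -0.1249])), (array([179., 143.], dtype=float32), array([ 0.4527, -0.1238])), (array([500., 144.], dtype=float32), array([0.421 , 0.2038])), (array([500., 222.], dtype=float32), array([0.5025, 0.2231]))]
```

View pics/w1.png

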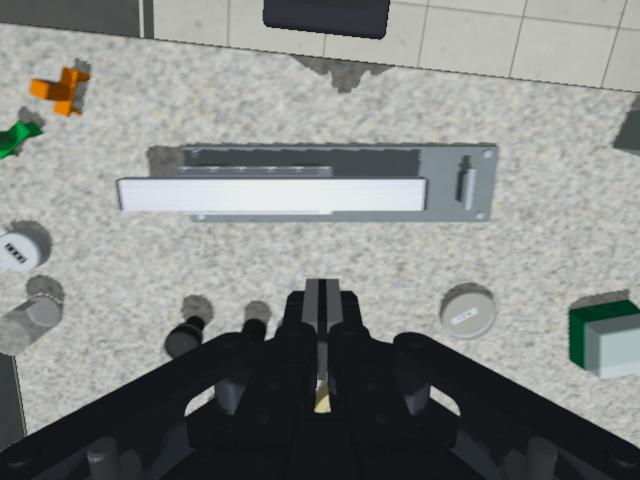

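The wrist view shows the bar from (118,193) at the tail to (427,192) at the nose, and its axis heads about 95.6°. The catch is at (465,185). Orange and green are the look-alikes at the upper left. Next I'll move behind the tail.

```bash
python3 - <<'E'
from h import *
a,y=plan([.5008,-.200,.17],95.6,5,1)
b,y=plan([.5008,-.200,.058],95.6,3,1,a,y)
E
```

```text
max mm 49.405490585561445
[[1, 0.0034, -0.0921, 0.0353, 0.0003], [1, 0.0033, -0.0922, 0.0353, 0.0003], [1, 0.0032, -0.0922, 0.0353, 0.0003], [1, 0.0032, -0.0921, 0.0353, 0.0003], [1, 0.0031, -0.0922, 0.0354, 0.0003]]
max mm 37.35
[[1, -0.0, 0.0, 0.0747, 0.0], [1, -0.0, 0.0, 0.0746, 0.0], [1, -0.0, 0.0, 0.0747, 0.0]]
```

Request:
step_arm:
  deltas:
    - [1,0.0033,-0.092,0.035,0.0003]
    - [1,0.0033,-0.092,0.035,0.0003]
    - [1,0.0033,-0.092,0.035,0.0003]
    - [1,0.0033,-0.092,0.035,0.0003]
    - [1,0.0033,-0.092,0.036,0.0003]
    - [1,0,0,0.075,0]
    - [1,0,0,0.075,0]
    - [1,0,0,0.074,0]

```text
time_s: 4.15
tcp_pos: [0.5011, -0.2007, 0.0571]
eef_rot: [-0.048, 0.999, 0.0, 0.001]
wrist_force: [0.9, -0.4, -0.7]
grip_width: 0.0
finger_force: 0.0
```

```bash
python3 - <<'E'
from h import *
np.set_printoptions(precision=4,suppress=True)
s=st(); print(yaw_y(s))
for n in('side','scene','wrist'):
    p=bot.grab_frame(n); save(p,'q'+n)
    for k,z in dict(bar_tail=.05,bar_nose=.05,catch=.0).items():
        for d in bot.spot_point(p,k)[:1]: print(n,k,round(d['confidence'],2),np.round(d['uv'],1),atz(p,d['uv'],z))
E
```

```text
{'time_s': 4.15, 'tcp_pos': [0.5011, -0.2007, 0.0571], 'eef_rot': [-0.0478, 0.9989, 0.0001, 0.0006], 'wrist_force': [0.9466, -0.431, -0.6859], 'grip_width': 0.0}
95.4816155318802
side bar_tail 0.71 [292.5 201.5] [ 0.5657 -0.2265  0.05  ]
side bar_nose 0.97 [322.5 297.5] [0.4631 0.1343 0.05  ]
side catch 0.74 [314.5 220.2] [ 0.5024 -0.2088  0.    ]
scene bar_tail 0.86 [368.8 269.9] [ 0.5003 -0.157   0.05  ]
scene bar_nose 0.79 [240.2 243.2] [0.4734 0.1287 0.05  ]
scene catch 0.5 [227.4 257.3] [0.4726 0.1654 0.    ]
wrist bar_tail 0.56 [426.6 302.7] [ 0.4996 -0.1569  0.05  ]
```

Request:
step_arm:
  deltas:
    - [1,0,0.02,0,0]
    - [1,0,0.02,0,0]
    - [1,0,0.018,0,0]
    - [1,0,0.018,0,0]
    - [1,0,0.018,0,0]
    - [1,0,0.018,0,0]
    - [1,0,0.018,0,0]
    - [1,0,0.012,0,0]

```text
time_s: 5.55
tcp_pos: [0.4935, -0.1298, 0.0583]
eef_rot: [-0.048, 0.999, 0.0, -0.0]
wrist_force: [0.1, -2.6, 0.0]
grip_width: 0.0001
finger_force: 1.3
```

```bash
cat > look.py <<'E'
from h import *
np.set_printoptions(precision=4,suppress=True)
import sys
s=st()
for n in('side','scene'):
    p=bot.grab_frame(n); save(p,sys.argv[1]+n)
    for k,z in dict(bar_nose=.05,bar_tail=.05).items():
        for d in bot.spot_point(p,k)[:1]: print(n,k,round(d['confidence'],2),np.round(d['uv'],1),atz(p,d['uv'],z))
E
python3 look.py a
```

```text
{'time_s': 5.55, 'tcp_pos': [0.4935, -0.1298, 0.0583], 'eef_rot': [-0.0476, 0.9989, 0.0, -0.0001], 'wrist_force': [0.115, -2.558, 0.0462], 'grip_width': 0.0001}
side bar_nose 0.92 [320.2 306.8] [0.4667 0.1612 0.05  ]
side bar_tail 0.88 [314.3 228.1] [ 0.4964 -0.1085  0.05  ]
scene bar_tail 0.62 [350.4 263.9] [ 0.5036 -0.116   0.05  ]
```

Request:
step_arm:
  deltas:
    - [1,0,0.012,0,0]
    - [1,0,0.012,0,0]
    - [1,0,0.01,0,0]
    - [1,0,-0.012,0,0]
    - [1,0,0,0,0]
    - [1,0,0,0,0]
    - [1,0,0,0,0]
    - [1,0,0,0,0]

```text
time_s: 6.65
tcp_pos: [0.4925, -0.1196, 0.0583]
eef_rot: [-0.047, 0.999, 0.0, -0.0]
wrist_force: [1.2, 0.2, -0.9]
grip_width: 0.0001
finger_force: 0.0
```

```bash
cat > look.py <<'E'
from h import *
np.set_printoptions(precision=4,suppress=True)
import sys
s=st()
E0=np.array([.4735,.071,0]); u=np.array([-.0976,.9952,0]); nn=np.array([.9952,.0976,0])
for n in('side','scene','wrist'):
    p=bot.grab_frame(n); save(p,sys.argv[1]+n)
    for k in('bar_nose','bar_tail'):
        for d in bot.spot_point(p,k)[:1]:
            c,r=ray(p,d['uv']); X=c+r*(nn@(E0-c))/(nn@r)
            print(n,k,round(d['confidence'],2),np.round(d['uv'],1),'z.05:',atz(p,d['uv'],.05)[:2],'plane s,z mm',np.round([1000*u@(X-E0),1000*X[2]],1))
E
python3 look.py b
```

```text
{'time_s': 6.65, 'tcp_pos': [0.4925, -0.1196, 0.0583], 'eef_rot': [-0.0473, 0.9989, 0.0001, -0.0001], 'wrist_force': [1.2014, 0.2267, -0.9299], 'grip_width': 0.0001}
side bar_nose 0.88 [320.4 315.5] z.05: [0.465  0.1851] plane s,z mm [ 62.9 -10.3]
side bar_tail 0.91 [315.1 231.3] z.05: [ 0.4935 -0.0952] plane s,z mm [-277.2  -37.4]
scene bar_nose 0.79 [217.  238.3] z.05: [0.4684 0.1847] plane s,z mm [110.2  54.8]
scene bar_tail 0.86 [341.7 262.4] z.05: [ 0.5009 -0.0978] plane s,z mm [-173.    58.6]
wrist bar_tail 0.64 [373.2 305. ] z.05: [ 0.4925 -0.0979] plane s,z mm [-170.7   54.6]
```

Request:
step_arm:
  deltas:
    - [1,0,0.01,0,0]
    - [1,0,0.01,0,0]
    - [1,0,-0.012,0,0]
    - [1,0,0,0,0]
    - [1,0,0,0,0]
    - [1,0,0,0,0]
    - [1,0,0,0,0]
    - [1,0,0,0,0]

```text
time_s: 7.9
tcp_pos: [0.4922, -0.1157, 0.0583]
eef_rot: [-0.047, 0.999, 0.0, -0.0]
wrist_force: [0.6, -0.4, 0.5]
grip_width: -0.0001
finger_force: 0.0
```

```bash
python3 look.py c
```

```text
{'time_s': 7.9, 'tcp_pos': [0.4922, -0.1157, 0.0583], 'eef_rot': [-0.0473, 0.9989, 0.0, -0.0], 'wrist_force': [0.6035, -0.3903, 0.475], 'grip_width': -0.0001}
side bar_nose 0.71 [319.1 326.5] z.05: [0.4661 0.2141] plane s,z mm [   3.3 -122.4]
side bar_tail 0.66 [317.4 232.9] z.05: [ 0.4872 -0.089 ] plane s,z mm [-111.5   89.3]
scene bar_nose 0.72 [217.4 238.2] z.05: [0.4691 0.1841] plane s,z mm [109.2  55.3]
scene bar_tail 0.82 [342.1 263.8] z.05: [ 0.4968 -0.1002] plane s,z mm [-174.    55.2]
wrist bar_tail 0.58 [369.8 306.5] z.05: [ 0.493  -0.0953] plane s,z mm [-168.2   55.9]
```

Request:
step_arm:
  deltas:
    - [1,0,0.01,0,0]
    - [1,0,0.01,0,0]
    - [1,0,-0.012,0,0]
    - [1,0,0,0,0]
    - [1,0,0,0,0]
    - [1,0,0,0,0]
    - [1,0,0,0,0]
    - [1,0,0,0,0]

```text
time_s: 9.15
tcp_pos: [0.4918, -0.1117, 0.0583]
eef_rot: [-0.047, 0.999, 0.0, -0.0]
wrist_force: [-0.3, 0.0, -1.0]
grip_width: -0.0001
finger_force: 0.0
```

```bash
sed -i "s/('side','scene','wrist')/sys.argv[2:]/" look.py; python3 look.py d scene wrist
```

```text
File "look.py", line 6
    for n insys.argv[2:]:
          ^^^^^
SyntaxError: invalid syntax
```

Request:
step_arm:
  deltas:
    - [1,0,0,0,0]
    - [1,0,0,0,0]
    - [1,0,0,0,0]
    - [1,0,0,0,0]
    - [1,0,0,0,0]
    - [1,0,0,0,0]
    - [1,0,0,0,0]
    - [1,0,0,0,0]

```text
time_s: 9.95
tcp_pos: [0.4919, -0.1118, 0.0583]
eef_rot: [-0.047, 0.999, -0.0, -0.0]
wrist_force: [-0.8, 0.2, 0.1]
grip_width: 0.0002
finger_force: 0.0
```

```bash
sed -i "s/insys/in sys/" look.py; python3 look.py d scene wrist
```

```text
{'time_s': 9.95, 'tcp_pos': [0.4919, -0.1118, 0.0583], 'eef_rot': [-0.0473, 0.9989, -0.0, -0.0], 'wrist_force': [-0.8021, 0.2044, 0.1229], 'grip_width': 0.0002}
scene bar_nose 0.89 [214.4 234.7] z.05: [0.4779 0.1974] plane s,z mm [115.6  63.2]
scene bar_tail 0.58 [339.9 259.6] z.05: [ 0.5083 -0.091 ] plane s,z mm [-168.8   64.8]
wrist bar_tail 0.68 [368.5 307.3] z.05: [ 0.493  -0.0918] plane s,z mm [-164.8   56.6]
```

Request:
step_arm:
  deltas:
    - [1,0,0.01,0,0]
    - [1,0,0.01,0,0]
    - [1,0,-0.012,0,0]
    - [1,0,0,0,0]
    - [1,0,0,0,0]
    - [1,0,0,0,0]
    - [1,0,0,0,0]
    - [1,0,0,0,0]

```text
time_s: 11.05
tcp_pos: [0.4914, -0.1077, 0.0583]
eef_rot: [-0.047, 0.999, 0.0, -0.0]
wrist_force: [-0.2, 0.4, 0.4]
grip_width: 0.0002
finger_force: 0.0
```

```bash
python3 look.py e scene wrist
```

```text
{'time_s': 11.05, 'tcp_pos': [0.4914, -0.1077, 0.0583], 'eef_rot': [-0.0474, 0.9989, 0.0001, -0.0], 'wrist_force': [-0.1631, 0.4126, 0.4257], 'grip_width': 0.0002}
scene bar_nose 0.67 [212.1 236.7] z.05: [0.4691 0.1979] plane s,z mm [121.9  56.4]
scene bar_tail 0.72 [337.9 261.6] z.05: [ 0.5002 -0.0896] plane s,z mm [-164.9   58.7]
wrist bar_tail 0.76 [370.4 309.2] z.05: [ 0.4935 -0.0869] plane s,z mm [-160.2   58.2]
```

Request:
step_arm:
  deltas:
    - [1,0,0.01,0,0]
    - [1,0,0.01,0,0]
    - [1,0,-0.012,0,0]
    - [1,0,0,0,0]
    - [1,0,0,0,0]
    - [1,0,0,0,0]
    - [1,0,0,0,0]
    - [1,0,0,0,0]

```text
time_s: 12.15
tcp_pos: [0.4911, -0.1037, 0.0583]
eef_rot: [-0.047, 0.999, 0.0, -0.0]
wrist_force: [-0.2, -0.3, -0.4]
grip_width: -0.0001
finger_force: 0.0
```

```bash
python3 look.py f scene wrist
```

```text
{'time_s': 12.15, 'tcp_pos': [0.4911, -0.1037, 0.0583], 'eef_rot': [-0.0474, 0.9989, 0.0001, -0.0], 'wrist_force': [-0.1975, -0.2946, -0.4241], 'grip_width': -0.0001}
scene bar_nose 0.81 [208.7 235.1] z.05: [0.4713 0.2082] plane s,z mm [129.9  58.9]
wrist bar_tail 0.59 [367.8 306.9] z.05: [ 0.4921 -0.0841] plane s,z mm [-157.    56.3]
```

Request:
step_arm:
  deltas:
    - [1,0,0.01,0,0]
    - [1,0,0.01,0,0]
    - [1,0,-0.012,0,0]
    - [1,0,0,0,0]
    - [1,0,0,0,0]
    - [1,0,0,0,0]
    - [1,0,0,0,0]
    - [1,0,0,0,0]

```text
time_s: 13.25
tcp_pos: [0.4907, -0.0998, 0.0583]
eef_rot: [-0.047, 0.999, 0.0, -0.0]
wrist_force: [0.7, -0.5, 0.5]
grip_width: -0.0001
finger_force: 0.0
```

```bash
python3 look.py g scene wrist
```

```text
{'time_s': 13.25, 'tcp_pos': [0.4907, -0.0998, 0.0583], 'eef_rot': [-0.0473, 0.9989, 0.0, -0.0], 'wrist_force': [0.6882, -0.5482, 0.4928], 'grip_width': -0.0001}
scene bar_tail 0.89 [332.7 258.4] z.05: [ 0.5059 -0.0757] plane s,z mm [-153.5   64.2]
wrist bar_tail 0.92 [371.2 309.4] z.05: [ 0.4928 -0.0786] plane s,z mm [-151.9   58.4]
```

```bash
cat >> look.py <<'E'
if 'wrist' in sys.argv:
    ref=cv2.imread('pics/ewrist.png')[240:325,330:440]; q=cv2.imread(f'pics/{sys.argv[1]}wrist.png')
    _,v,_,l=cv2.minMaxLoc(cv2.matchTemplate(q,ref,cv2.TM_CCOEFF_NORMED)); print('wrist patch shift',l[0]-330,l[1]-240,round(v,3))
E
cat > m.py <<'E'
import cv2
ref=cv2.imread('pics/ewrist.png')[240:325,330:440]
for a in 'cdefg':
    q=cv2.imread(f'pics/{a}wrist.png')
    _,v,_,l=cv2.minMaxLoc(cv2.matchTemplate(q,ref,cv2.TM_CCOEFF_NORMED)); print(a,l[0]-330,l[1]-240,round(v,3))
cv2.imwrite('pics/g2.png',cv2.vconcat([cv2.imread('pics/gwrist.png')[200:400,150:550],cv2.imread('pics/gscene.png')[170:370,110:510]]))
E
python3 m.py
```

```text
c 0 0 0.97
d 0 0 0.985
e 0 0 1.0
f 0 0 0.987
g 0 0 0.974
```

View pics/g2.png

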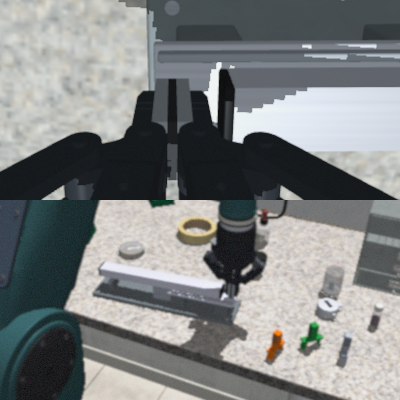

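The picture shows the bar still level, with the tail cap beside the fingers in the wrist view. I'll carry on pushing.

Request:
step_arm:
  deltas:
    - [1,0,0.01,0,0]
    - [1,0,0.01,0,0]
    - [1,0,-0.012,0,0]
    - [1,0,0,0,0]
    - [1,0,0,0,0]
    - [1,0,0,0,0]
    - [1,0,0,0,0]
    - [1,0,0,0,0]

```text
time_s: 14.35
tcp_pos: [0.4903, -0.0958, 0.0583]
eef_rot: [-0.047, 0.999, 0.0, -0.0]
wrist_force: [0.0, 0.5, -1.1]
grip_width: -0.0001
finger_force: 0.0
```

```bash
python3 look.py h scene wrist
```

```text
{'time_s': 14.35, 'tcp_pos': [0.4903, -0.0958, 0.0583], 'eef_rot': [-0.0474, 0.9989, 0.0001, -0.0], 'wrist_force': [0.0437, 0.4647, -1.1308], 'grip_width': -0.0001}
scene bar_nose 0.84 [207.2 240.2] z.05: [0.4533 0.2004] plane s,z mm [135.4  43.9]
scene bar_tail 0.7 [224.9 258.8] z.05: [0.4115 0.13  ] plane s,z mm [96.2  1.3]
wrist bar_tail 0.58 [375.6 319.2] z.05: [ 0.4968 -0.0721] plane s,z mm [-147.2   65.9]
wrist patch shift 3 9 0.686
```

Tipped: the nose dropped about 12 mm and the tail rose. I'll retreat and go to the clip.

```bash
python3 - <<'E'
from h import *
a,y=plan([.4935,-.125,.06],95.5,1,1)
a,y=plan([.494,-.135,.19],95.5,4,-.4,a,y)
b,y=plan([.475,-.32,.2],95.5,5,-.4,a,y)
E
```

```text
max mm 29.401275482536466
[[1, -0.0007, -0.0587, -0.0034, -0.0004]]
max mm 32.59635715843107
[[-0.4, 0.0002, -0.005, -0.065, -0.0], [-0.4, 0.0002, -0.005, -0.065, -0.0], [-0.4, 0.0002, -0.005, -0.065, -0.0], [-0.4, 0.0003, -0.005, -0.065, -0.0]]
max mm 37.28635809515325
[[-0.4, 0.0146, -0.0729, -0.004, -0.0], [-0.4, 0.0147, -0.0729, -0.004, -0.0], [-0.4, 0.0146, -0.0729, -0.004, -0.0], [-0.4, 0.0147, -0.073, -0.004, -0.0], [-0.4, 0.0146, -0.0729, -0.004, -0.0]]
```

Request:
step_arm:
  deltas:
    - [1,0,-0.04,0,0]
    - [1,0,-0.03,-0.03,0]
    - [0,0,-0.01,-0.08,0]
    - [0,0,0,-0.08,0]
    - [0,0,0,-0.08,0]
    - [0,0.014,-0.07,0,0]
    - [0,0.014,-0.07,0,0]
    - [0,0.014,-0.07,0,0]

```text
time_s: 15.45
tcp_pos: [0.4832, -0.2429, 0.194]
eef_rot: [-0.048, 0.999, -0.0, 0.001]
wrist_force: [-0.1, -0.2, -0.0]
grip_width: 0.0426
finger_force: 0.0
```

Request:
step_arm:
  deltas:
    - [0,0.014,-0.07,0,0]
    - [0,0.014,-0.07,0,0]
    - [0,0,0,0,0]
    - [0,0,0,0,0]
    - [0,0,0,0,0]
    - [0,0,0,0,0]
    - [0,0,0,0,0]
    - [0,0,0,0,0]

```text
time_s: 16.25
tcp_pos: [0.4761, -0.3123, 0.1933]
eef_rot: [-0.048, 0.999, 0.0, 0.0]
wrist_force: [0.1, -0.1, 0.2]
grip_width: 0.0425
finger_force: 0.0
```

```bash
python3 - <<'E'
from h import *
np.set_printoptions(precision=4,suppress=True)
s=st(); print(yaw_y(s))
for n in ('wrist','scene','side'):
    p=bot.grab_frame(n); save(p,'clip'+n)
    for k,z in dict(clip=0,clip_seat=.018,edge=.04,bar_nose=.04,bar_tail=.06,catch=.0).items():
        for d in bot.spot_point(p,k)[:3]: print(n,k,round(d['confidence'],2),np.round(d['uv'],1),atz(p,d['uv'],z))
E
```

```text
{'time_s': 16.25, 'tcp_pos': [0.4761, -0.3123, 0.1933], 'eef_rot': [-0.0481, 0.9988, 0.0002, 0.0], 'wrist_force': [0.0897, -0.1108, 0.239], 'grip_width': 0.0425}
95.50828167002577
wrist clip 0.91 [365.5 196. ] [ 0.4651 -0.2742  0.    ]
wrist clip 0.76 [288.4 184.6] [ 0.4615 -0.3431  0.    ]
wrist clip 0.67 [437.6 142.8] [ 0.4134 -0.2189  0.    ]
wrist clip_seat 0.92 [442.8 143.4] [ 0.4129 -0.2202  0.018 ]
wrist clip_seat 0.69 [291.2 189.1] [ 0.4619 -0.3392  0.018 ]
wrist clip_seat 0.58 [369.9 197.5] [ 0.4626 -0.2728  0.018 ]
wrist bar_tail 0.82 [629.1 269.1] [ 0.4909 -0.0733  0.06  ]
scene clip 0.83 [455.2 324.5] [ 0.4693 -0.3462  0.    ]
scene clip 0.82 [386.  321.5] [ 0.4223 -0.2212  0.    ]
scene clip 0.52 [418.1 316.2] [ 0.4624 -0.2751  0.    ]
scene clip_seat 0.85 [386.2 319.5] [ 0.4093 -0.2233  0.018 ]
scene clip_seat 0.6 [421.6 307. ] [ 0.4712 -0.2774  0.018 ]
scene clip_seat 0.5 [459.9 318.5] [ 0.4696 -0.3517  0.018 ]
scene edge 0.71 [261.2 255.4] [0.4647 0.0728 0.04  ]
scene bar_nose 0.59 [206.5 237. ] [0.4746 0.2173 0.04  ]
scene bar_nose 0.32 [454.3 321.8] [ 0.4322 -0.3434  0.04  ]
scene bar_tail 0.57 [331.5 257.8] [ 0.4945 -0.077   0.06  ]
scene bar_tail 0.57 [205.8 238.2] [0.4469 0.1987 0.06  ]
scene catch 0.45 [226.1 255.3] [0.4779 0.172  0.    ]
side clip 0.61 [328.9 192.3] [ 0.4668 -0.3554  0.    ]
side clip 0.57 [345.9 221.3] [ 0.4128 -0.2089  0.    ]
side clip 0.48 [327.1 209.8] [ 0.4686 -0.2618  0.    ]
side clip_seat 0.72 [347.4 213.1] [ 0.4094 -0.224   0.018 ]
side clip_seat 0.52 [328.3 202.4] [ 0.4658 -0.2742  0.018 ]
side clip_seat 0.48 [292.1 186.7] [ 0.5811 -0.3528  0.018 ]
side edge 0.7 [317.1 282.2] [0.4781 0.0786 0.04  ]
side bar_nose 0.61 [324.  326.5] [0.4564 0.2054 0.04  ]
side bar_nose 0.54 [329.9 193.9] [ 0.462  -0.2863  0.04  ]
side bar_tail 0.63 [318.  232.6] [ 0.485  -0.0778  0.06  ]
side catch 0.59 [320.7 326.1] [0.4647 0.1723 0.    ]
```

View pics/clipwrist.png

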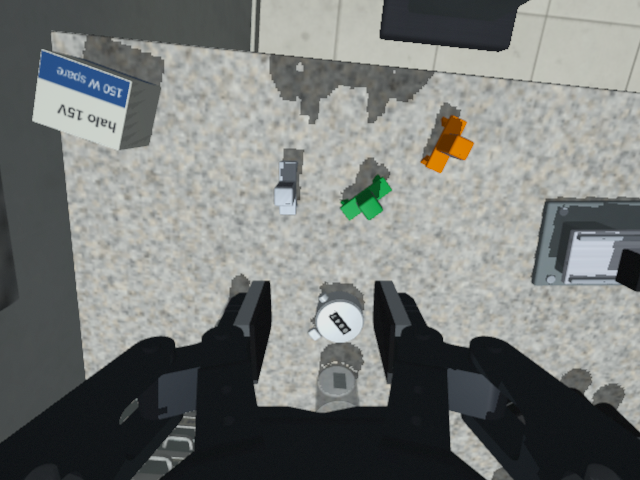

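The view shows the steel clip with its crown spanning (289,155) to (288,213) and its tab top near (285,195). Green is at (367,200), well to the right. The clip's y axis is roughly along the tool y already.

```bash
python3 - <<'E'
from h import *
import pickle
np.set_printoptions(precision=4,suppress=True)
p=bot.grab_frame('wrist')
im=p['frame']; c=cv2.resize(im[140:230,250:330],None,fx=6,fy=6,interpolation=cv2.INTER_NEAREST)
for x in range(0,80,10): cv2.putText(c,str(250+x),(x*6,10),0,.35,(255,0,0),1)
for y in range(0,90,10): cv2.putText(c,str(140+y),(0,y*6+4),0,.35,(255,0,0),1)
cv2.imwrite('pics/cc.png',c[:,:,::-1])
d=[d for d in bot.silhouettes(p,'clip') if abs(d['box'][0]-288)<20][0]
ys,xs=np.nonzero(d['region']); print(d['box'],cv2.minAreaRect(np.c_[xs,ys].astype(np.float32)))
for uv,z in (((289.5,161),.02),((288.5,213),.02),((285,193),.057),((285,193),.05)): print(uv,atz(p,uv,z))
E
```

```text
[288.1, 187.0, 24.5, 52.2] ((286.23333740234375, 187.4324951171875), (22.43235206604004, 53.37436294555664), 1.3971810340881348)
(289.5, 161) [ 0.4383 -0.3431  0.02  ]
(288.5, 213) [ 0.4818 -0.3408  0.02  ]
(285, 193) [ 0.4575 -0.3419  0.057 ]
(285, 193) [ 0.4589 -0.3425  0.05  ]
```

View pics/cc.png

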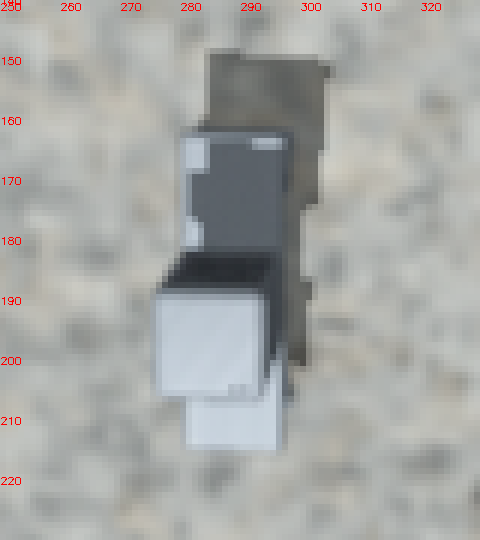

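```bash
python3 - <<'E'
from h import *
np.set_printoptions(precision=4,suppress=True)
s=bot.read_state(); p=bot.grab_frame('wrist')
q=[atz(p,u,.022) for u in ((279.5,161.5),(297,161.5),(295.5,214.5),(279.5,214.5))]
for v in q: print(v)
q=np.array(q); a=(q[2]+q[3]-q[0]-q[1])/2; print('len',np.linalg.norm(a),'w',np.linalg.norm(q[1]-q[0]),'x-axis heading',np.degrees(np.arctan2(a[1],a[0])),'ctr',q.mean(0))
t=np.array([atz(p,u,.057) for u in ((274.5,189),(292,188.5),(293,206),(275.5,206))]); print('tab',t.mean(0),t[1]-t[0],t[2]-t[1])
E
```

```text
[ 0.4392 -0.3509  0.022 ]
[ 0.4379 -0.3369  0.022 ]
[ 0.482  -0.3347  0.022 ]
[ 0.4833 -0.3481  0.022 ]
len 0.04412639143787357 w 0.014125826347263875 x-axis heading 3.1661713181293307 ctr [ 0.4606 -0.3427  0.022 ]
tab [ 0.4609 -0.3426  0.057 ] [-0.0016  0.0127  0.    ] [0.013  0.0017 0.    ]
```

```bash
python3 - <<'E'
from h import *
a,y=plan([.4608,-.3427,.12],94.5,3,.3)
plan([.4608,-.3427,.04],94.5,4,.3,a,y)
E
```

```text
max mm 26.833467908565225
[[0.3, 0.0118, -0.0187, 0.0489, 0.0017], [0.3, 0.0118, -0.0187, 0.0489, 0.0017], [0.3, 0.0116, -0.0188, 0.0488, 0.0017]]
max mm 20.0
[[0.3, 0.0, 0.0, 0.04, 0.0], [0.3, 0.0, 0.0, 0.04, 0.0], [0.3, 0.0, 0.0, 0.04, 0.0], [0.3, 0.0, 0.0, 0.04, 0.0]]
```

Request:
step_arm:
  deltas:
    - [0.3,0.0118,-0.0187,0.049,0.0017]
    - [0.3,0.0118,-0.0187,0.049,0.0017]
    - [0.3,0.0116,-0.0188,0.049,0.0017]
    - [0.3,0,0,0.04,0]
    - [0.3,0,0,0.04,0]
    - [0.3,0,0,0.04,0]
    - [0.3,0,0,0.04,0]
    - [0.3,0,0,0,0]

```text
time_s: 18.25
tcp_pos: [0.4595, -0.3417, 0.0376]
eef_rot: [-0.039, 0.999, 0.001, -0.002]
wrist_force: [-1.4, -0.7, 0.2]
grip_width: 0.0301
finger_force: 0.0
```

Request:
step_arm:
  deltas:
    - [1,0,0,0,0]
    - [1,0,0,0,0]
    - [1,0,0,0,0]
    - [1,0,0,0,0]
    - [1,0,0,0,0]
    - [1,0,0,-0.04,0]
    - [1,0,0,-0.08,0]
    - [1,0,0,-0.08,0]

```text
time_s: 19.05
tcp_pos: [0.4601, -0.3423, 0.1404]
eef_rot: [-0.039, 0.999, 0.001, -0.001]
wrist_force: [0.9, -0.4, -0.8]
grip_width: 0.0131
finger_force: 61.0
```

```bash
python3 - <<'E'
from h import *
np.set_printoptions(precision=4,suppress=True)
s=st(); print(yaw_y(s))
p=bot.grab_frame('wrist'); save(p,'held')
cv2.imwrite('pics/heldc.png',p['frame'][220:480,200:440,::-1])
for k in ('clip','clip_seat'):
    for d in bot.spot_point(p,k)[:2]: print(k,d['uv'],d['confidence'])
E
```

```text
{'time_s': 19.05, 'tcp_pos': [0.4601, -0.3423, 0.1404], 'eef_rot': [-0.0393, 0.9992, 0.0006, -0.0008], 'wrist_force': [0.9269, -0.3944, -0.8484], 'grip_width': 0.0131}
94.49935318162728
clip [320.1, 271.3] 0.94
clip [405.4, 228.4] 0.93
clip_seat [505.8, 172.5] 0.85
clip_seat [415.4, 234.7] 0.73
```

View pics/heldc.png

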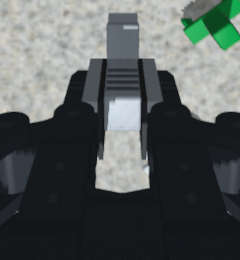

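```bash
python3 - <<'E'
from h import *
a,y=plan([.477,.03,.20],95.6,9,1)
print(a,y)
E
```

```text
max mm 42.09673384004987
[[1, -0.0097, 0.0826, -0.0127, -0.0007], [1, -0.0099, 0.0826, -0.0127, -0.0007], [1, -0.0101, 0.0826, -0.0127, -0.0007], [1, -0.0103, 0.0825, -0.0127, -0.0007], [1, -0.0105, 0.0825, -0.0127, -0.0007], [1, -0.0106, 0.0825, -0.0127, -0.0007], [1, -0.0108, 0.0825, -0.0128, -0.0007], [1, -0.011, 0.0825, -0.0127, -0.0007]]
[[1, -0.0112, 0.0824, -0.0128, -0.0007]]
[0.47699919 0.03001078 0.20000215] 95.63452957132681
```

Request:
step_arm:
  deltas:
    - [1,-0.01,0.0826,-0.013,-0.0007]
    - [1,-0.01,0.0826,-0.013,-0.0007]
    - [1,-0.01,0.0826,-0.013,-0.0007]
    - [1,-0.01,0.0825,-0.013,-0.0007]
    - [1,-0.01,0.0825,-0.013,-0.0007]
    - [1,-0.011,0.0825,-0.013,-0.0007]
    - [1,-0.011,0.0825,-0.013,-0.0007]
    - [1,-0.011,0.0825,-0.013,-0.0007]

```text
time_s: 20.0
tcp_pos: [0.4725, -0.0086, 0.191]
eef_rot: [-0.048, 0.999, -0.0, -0.001]
wrist_force: [0.3, -0.5, -1.0]
grip_width: 0.0131
finger_force: 61.2
```

Request:
step_arm:
  deltas:
    - [1,-0.011,0.0825,-0.013,-0.0007]
    - [1,0,0,0,0]
    - [1,0,0,0,0]
    - [1,0,0,0,0]
    - [1,0,0,0,0]
    - [1,0,0,0,0]
    - [1,0,0,0,0]
    - [1,0,0,0,0]

```text
time_s: 20.8
tcp_pos: [0.4752, 0.0307, 0.1983]
eef_rot: [-0.049, 0.999, -0.0, 0.0]
wrist_force: [0.1, -0.6, 0.9]
grip_width: 0.0129
finger_force: 61.2
```

```bash
python3 - <<'E'
from h import *
import pickle
np.set_printoptions(precision=4,suppress=True)
s=st(); print(yaw_y(s))
P={n:bot.grab_frame(n) for n in('wrist','scene','side')}
pickle.dump((P,s),open('P.pkl','wb'))
p=P['wrist']; save(p,'w2')
zs=dict(edge=.04,catch=0,bar=.04,bar_tail=.06,bar_nose=.04,stand=0,clip_seat=.2-.0384+.018)
for n,p in P.items():
  for k,z in zs.items():
    for d in bot.spot_point(p,k)[:1]: print(n,k,round(d['confidence'],2),np.round(d['uv'],1),atz(p,d['uv'],z))
im=P['wrist']['frame'][:,:,::-1]; w1=cv2.imread('pics/w1.png')
a=cv2.resize(w1[135:235,170:510],(800,235),interpolation=3); b=cv2.resize(im[100:340,40:600],(800,343),interpolation=3)
cv2.imwrite('pics/v8.png',cv2.vconcat([a,b]))
E
```

```text
{'time_s': 20.8, 'tcp_pos': [0.4752, 0.0307, 0.1983], 'eef_rot': [-0.0486, 0.9988, -0.0, 0.0], 'wrist_force': [0.0817, -0.5727, 0.8681], 'grip_width': 0.0129}
95.5696089402268
wrist catch 0.52 [476.  206.4] [0.4647 0.1707 0.    ]
wrist bar 0.89 [360.4 222.2] [0.4793 0.0626 0.04  ]
wrist bar_tail 0.65 [180.3 227.6] [ 0.4916 -0.0753  0.06  ]
wrist bar_nose 0.66 [536.3 220.5] [0.464 0.204 0.04 ]
wrist stand 0.71 [363.4 204.1] [0.4726 0.0685 0.    ]
wrist clip_seat 0.6 [322.4 288.3] [0.4744 0.0311 0.1796]
scene edge 0.57 [266.3 253.1] [0.4765 0.0666 0.04  ]
scene catch 0.64 [224.6 260.4] [0.4601 0.1652 0.    ]
scene bar 0.78 [269.9 247.4] [0.4983 0.0689 0.04  ]
scene bar_tail 0.7 [331.2 254.8] [ 0.5039 -0.0727  0.06  ]
scene bar_nose 0.66 [209.6 239.9] [0.4679 0.2048 0.04  ]
scene stand 0.95 [268.1 266.6] [0.4804 0.0658 0.    ]
scene clip_seat 0.84 [385.  318.7] [ 0.2448 -0.251   0.1796]
side edge 0.77 [319.5 278.9] [0.4732 0.0676 0.04  ]
side catch 0.59 [318.5 294. ] [0.4749 0.0775 0.    ]
side bar 0.76 [315.7 280.3] [0.4817 0.0727 0.04  ]
side bar_tail 0.97 [316.6 233.4] [ 0.4884 -0.0744  0.06  ]
side bar_nose 0.79 [322.8 325.9] [0.459 0.204 0.04 ]
side stand 0.96 [319.7 295.1] [0.4719 0.0808 0.    ]
side clip_seat 0.68 [320.8 222.4] [0.4727 0.0359 0.1796]
```

View pics/v8.png

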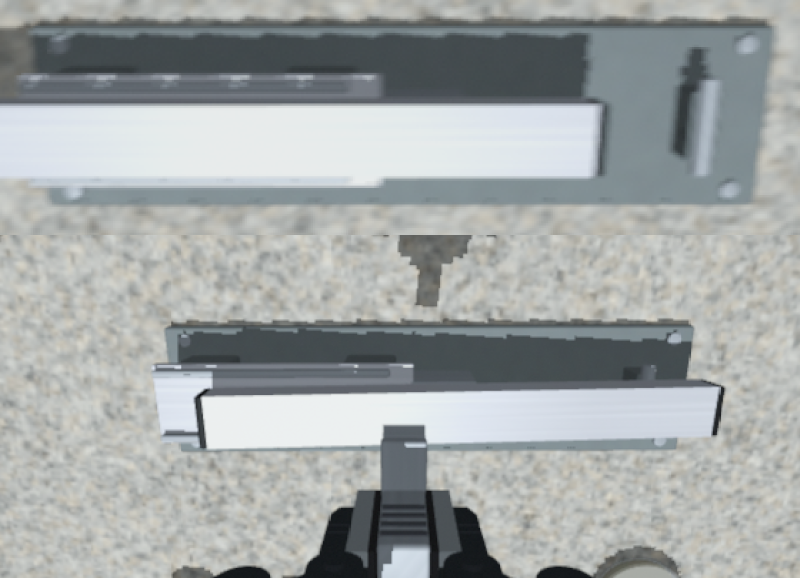

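The lower view shows the bar tipped. The rails end at picture x≈413, the bed's rear is at x≈157, and the clip's far crown end is at (404,430). I'll turn these into the edge position.

```bash
python3 - <<'E'
from h import *
import pickle
np.set_printoptions(precision=4,suppress=True)
P,s=pickle.load(open('P.pkl','rb')); p=P['wrist']
Rm,t=cam(p); Rt=R.from_quat(s['eef_rot']).as_matrix(); pt=np.array(s['tcp_pos'])
Rct=Rm@Rt; tc=Rm@pt+t   # tool->cam
R1=R.from_quat([-.0502,.9987,.0001,.0006]).as_matrix(); p1=np.array([.4868,.0266,.2588])
Rw=Rct@R1.T; tw=tc-Rw@p1
w1=dict(p); w1['rvec']=cv2.Rodrigues(Rw)[0]; w1['tvec']=tw
A=lambda x,y:(170+x/2.353,135+y/2.353)
B=lambda x,y:(40+x/1.4286,100+(y-235)/1.4286)
u=np.array([-np.sin(np.radians(5.5)),np.cos(np.radians(5.5)),0]); v=np.array([u[1],-u[0],0])
def show(n,p,uv,z,s0):
    X=atz(p,uv,z); print(n,X[:2],'edge s:',round(1000*(u@X)-s0,1),'lat',round(1000*(v@X),1))
show('w1 railend far',w1,A(381,75),.045,-48); show('w1 railend near',w1,A(381,183),.045,-48)
show('w1 rod',w1,A(712,82),.033,100); show('w1 rod',w1,A(706,173),.033,100)
show('w2 railend',p,B(413,366),.045,-48); show('w2 railstart',p,B(154,367),.045,-178)
show('w2 bed rear',p,B(160,400),.04,-180)
for q in ((168,325),(692,325),(677,449),(182,451)): show('w2 plate',p,B(*q),.008,0)
for q in ((206,393),(720,385),(714,434),(204,447)): show('w2 bar top',p,B(*q),.06,0)
for q in ((384,427),(424,427)): show('clip crown far end',p,B(*q),.1983-.0384+.022,0)
show('clip_tcp',p,proj(p,pt),pt[2],0)
for e in ([.4735,.071,0],): print(1000*(u@np.array(e)),1000*(v@np.array(e)))
E
```

```text
w1 railend far [0.4557 0.0329] edge s: 37.1 lat 456.7
w1 railend near [0.4991 0.0377] edge s: 37.7 lat 500.4
w1 rod [0.4463 0.1678] edge s: 24.2 lat 460.4
w1 rod [0.484  0.1735] edge s: 26.3 lat 498.3
w2 railend [0.456  0.0346] edge s: 38.7 lat 457.2
w2 railstart [ 0.4703 -0.1056] edge s: 27.8 lat 458.0
w2 bed rear [ 0.4901 -0.1052] edge s: 28.3 lat 477.8
w2 plate [ 0.4524 -0.1131] edge s: -155.9 lat 439.5
w2 plate [0.4217 0.2003] edge s: 158.9 lat 438.9
w2 plate [0.5    0.2106] edge s: 161.7 lat 517.9
w2 plate [ 0.5325 -0.1063] edge s: -156.9 lat 519.9
w2 bar top [ 0.478  -0.0722] edge s: -117.7 lat 468.8
w2 bar top [0.4475 0.1942] edge s: 150.4 lat 464.1
w2 bar top [0.4741 0.1981] edge s: 151.8 lat 490.9
w2 bar top [ 0.5081 -0.0735] edge s: -121.9 lat 498.8
clip crown far end [0.4493 0.0228] edge s: -20.3 lat 449.4
clip crown far end [0.4482 0.0345] edge s: -8.6 lat 449.4
clip_tcp [0.4752 0.0307] edge s: -14.9 lat 476.0
25.290166265743643 478.12514835579503
```

```bash
python3 - <<'E'
from h import *
import pickle
np.set_printoptions(precision=1,suppress=True)
P,s=pickle.load(open('P.pkl','rb')); p=P['wrist']
pt=np.array(s['tcp_pos']); a=np.radians(5.5)
u=np.array([-np.sin(a),np.cos(a),0]); v=np.array([u[1],-u[0],0])
Rm,t=cam(p); C=-Rm.T@t; print('cam rel tcp: lat,s,z',1000*np.array([v@(C-pt),u@(C-pt),(C-pt)[2]]))
def rel(n,uv,h):
    X=atz(p,uv,pt[2]-.0384+h)-pt; print(n,'lat',1000*v@X,'s',1000*u@X)
for h in(.018,.022,.03): rel('crown far L',(308,234.5),h); rel('crown far R',(339,234.5),h)
for k in(-22,0,22): print('expect crown far px for lat',k,proj(p,pt+v*k/1000+np.array([0,0,-.0384+.022])))
for k in(-7,7): print('expect tab top',proj(p,pt+v*k/1000+np.array([0,0,-.0384+.057])))
sp=P['side']
def w(n,uv,z):
    X=atz(p,uv,z); print(n,1000*v@X,1000*u@X)
B=lambda x,y:(40+x/1.4286,100+(y-235)/1.4286)
w('tail far',B(206,393),.069);w('tail near',B(204,447),.069);w('nose far',B(720,385),.05);w('nose near',B(714,434),.05)
im=p['frame'].astype(int); print(im[225:345:3,322].sum(1)//3)
cv2.imwrite('pics/v9.png',cv2.vconcat([cv2.resize(p['frame'][220:345,270:375,::-1],None,fx=4.5,fy=4.5,interpolation=0)]))
E
```

```text
cam rel tcp: lat,s,z [-72.8   0.  132.5]
crown far L lat -25.27163392785844 s -5.865049951244538
crown far R lat -25.297231841734227 s 7.464337218911257
crown far L lat -26.515349911309965 s -5.710391521557915
crown far R lat -26.54027826298046 s 7.2703401326793005
crown far L lat -29.00278187821296 s -5.401074662184676
crown far R lat -29.026371105472876 s 6.8823459602153765
expect crown far px for lat -22 [321.6 244.7]
expect crown far px for lat 0 [321.5 292.2]
expect crown far px for lat 22 [321.5 336.2]
expect tab top [321.5 319. ]
expect tab top [321.4 354.2]
tail far 466.66050736924177 -114.29601907555453
tail near 495.58340224071765 -118.33165907991174
nose far 466.30030607559206 156.4754964716991
nose near 494.106057426563 157.92493212495643
[237 237 237  96  93  96  80 101 102 103 104 104 103 103 103 104 104 103
  83  81  81  65  55  62  62  62  57  66  49  82  86 151 218 221 219 217
 217 219 215 211]
```

View pics/v9.png

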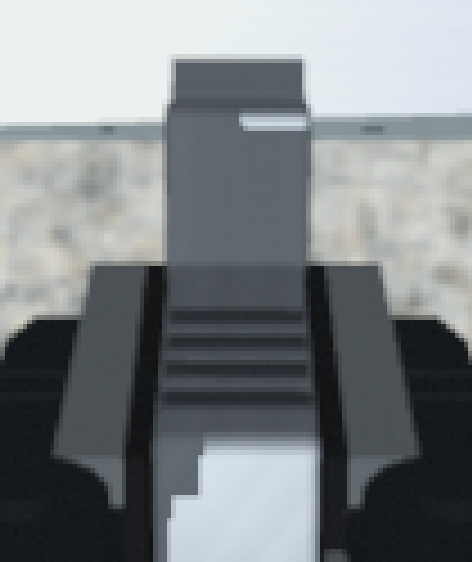

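```bash
python3 - <<'E'
from h import *
a,y=plan([.4764,.0715,.115],95.6,6,1)
E
```

```text
max mm 15.432271381750645
[[1, -0.0017, 0.0133, 0.0278, 0.0], [1, -0.0017, 0.0133, 0.0278, 0.0], [1, -0.0017, 0.0133, 0.0278, 0.0], [1, -0.0017, 0.0133, 0.0277, 0.0], [1, -0.0018, 0.0132, 0.0278, 0.0], [1, -0.0017, 0.0133, 0.0277, 0.0]]
```

Request:
step_arm:
  deltas:
    - [1,-0.0017,0.0133,0.028,0]
    - [1,-0.0017,0.0133,0.028,0]
    - [1,-0.0017,0.0133,0.028,0]
    - [1,-0.0017,0.0133,0.028,0]
    - [1,-0.0017,0.0133,0.028,0]
    - [1,-0.0017,0.0133,0.027,0]
    - [1,0,0,0,0]
    - [1,0,0,0,0]

```text
time_s: 22.8
tcp_pos: [0.4764, 0.0714, 0.1148]
eef_rot: [-0.049, 0.999, -0.0, -0.0]
wrist_force: [-0.2, -0.6, -0.6]
grip_width: 0.0128
finger_force: 61.2
```

```bash
python3 - <<'E'
from h import *
np.set_printoptions(precision=1,suppress=True)
s=st(); print(yaw_y(s)); pt=np.array(s['tcp_pos'])
a=np.radians(5.5); u=np.array([-np.sin(a),np.cos(a),0]); v=np.array([u[1],-u[0],0])
print('tcp lat,s',1000*v@pt,1000*u@pt)
P={n:bot.grab_frame(n) for n in('wrist','side','scene')}
p=P['wrist']
for n,q in P.items():
  for k,z in dict(clip_seat=pt[2]-.0204,edge=.04,bar=.04).items():
    for d in bot.spot_point(q,k)[:1]:
        X=atz(q,d['uv'],z); print(n,k,round(d['confidence'],2),'lat',1000*v@X,'s',1000*u@X)
f=p['frame'][:,:,::-1]; sc=P['scene']['frame'][:,:,::-1]; sd=P['side']['frame'][:,:,::-1]
b=cv2.resize(f[100:340,120:520],(800,480),interpolation=0)
c=cv2.hconcat([cv2.resize(sc[205:275,190:320],(520,280),interpolation=3)[:120],])
cv2.imwrite('pics/v10.png',b)
E
```

```text
{'time_s': 22.8, 'tcp_pos': [0.4764, 0.0714, 0.1148], 'eef_rot': [-0.0493, 0.9988, -0.0001, -0.0002], 'wrist_force': [-0.2402, -0.6289, -0.6258], 'grip_width': 0.0128}
95.65039289630546
tcp lat,s 481.0072336663315 25.434793794430497
wrist clip_seat 0.61 lat 481.1042144611331 s 27.112614951578248
wrist bar 0.98 lat 483.49519435690877 s 17.533877808485254
side clip_seat 0.62 lat 489.2858852147718 s 20.983716570091723
side edge 0.91 lat 480.452256789903 s 26.38131794601077
side bar 0.69 lat 487.1554678323469 s 27.438095692723206
scene clip_seat 0.84 lat 353.9899064505161 s -318.2839073565503
scene edge 0.83 lat 482.2034601879813 s 27.271578021206167
scene bar 0.74 lat 490.3602885763435 s 25.880515750544152
```

View pics/v10.png

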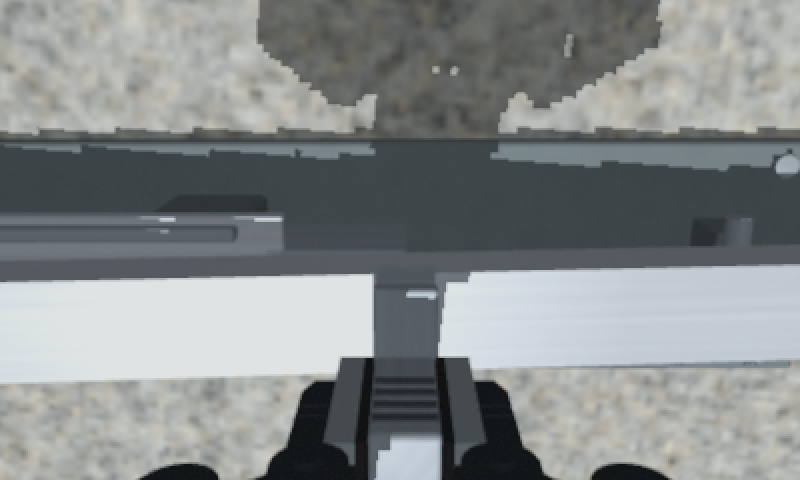

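The tongue end shows at (406,250), directly in line with the clip (374 to 437, centre 405). The alignment along the bar is good, so I'll check the lateral fit numerically and then press.

```bash
python3 - <<'E'
from h import *
s=bot.read_state(); pt=np.array(s['tcp_pos']); p=bot.grab_frame('wrist')
a=np.radians(5.5); u=np.array([-np.sin(a),np.cos(a),0]); v=np.array([u[1],-u[0],0])
for n,uv,z in (('bar far',(322,237),.06),('bar near',(322,286),.06),('edge',(323,225),.04),('crown far',(322,243.3),pt[2]-.0384+.022)):
    X=atz(p,uv,z)-pt; print(n,np.round([1000*v@X,1000*u@X],1))
E
```

```text
bar far [-13.1   0.2]
bar near [15.1  0.2]
edge [-14.1   0.7]
crown far [-22.6   0.1]
```

Request:
step_arm:
  deltas:
    - [1,0,0,0.012,0]
    - [1,0,0,0.012,0]
    - [1,0,0,0.006,0]
    - [1,0,0,0.006,0]
    - [1,0,0,0.006,0]
    - [1,0,0,0,0]
    - [1,0,0,0,0]
    - [1,0,0,0,0]

```text
time_s: 24.25
tcp_pos: [0.4764, 0.0716, 0.0939]
eef_rot: [-0.049, 0.999, 0.0, 0.0]
wrist_force: [0.5, 0.7, -0.8]
grip_width: 0.0129
finger_force: 61.2
```

Request:
step_arm:
  deltas:
    - [1,-0.0025,0.0005,0,0]
    - [1,0,0,0.004,0]
    - [1,0,0,0.004,0]
    - [1,0,0,0.004,0]
    - [1,0,0,0.004,0]
    - [1,0,0,0,0]
    - [1,0,0,0,0]
    - [1,0,0,0,0]

```text
time_s: 25.05
tcp_pos: [0.4773, 0.0719, 0.0856]
eef_rot: [-0.049, 0.999, -0.0, -0.0]
wrist_force: [-0.0, 0.9, -2.6]
grip_width: 0.0123
finger_force: 61.1
```

Request:
step_arm:
  deltas:
    - [1,0,0,0.003,0]
    - [1,0,0,0.003,0]
    - [1,0,0,0,0]
    - [1,0,0,0,0]
    - [1,0,0,0,0]
    - [1,0,0,0,0]
    - [1,0,0,0,0]
    - [1,0,0,0,0]

```text
time_s: 25.85
tcp_pos: [0.4775, 0.0719, 0.0828]
eef_rot: [-0.049, 0.999, -0.0, -0.0]
wrist_force: [-1.8, 0.2, -1.5]
grip_width: 0.013
finger_force: 61.2
```

```bash
python3 look.py k scene
```

```text
{'time_s': 25.85, 'tcp_pos': [0.4775, 0.0719, 0.0828], 'eef_rot': [-0.0492, 0.9988, -0.0, -0.0001], 'wrist_force': [-1.8471, 0.1974, -1.4872], 'grip_width': 0.013}
scene bar_nose 0.79 [206.5 239.9] z.05: [0.4536 0.2025] plane s,z mm [137.1  44.3]
scene bar_tail 0.66 [333.2 255.9] z.05: [ 0.5145 -0.0736] plane s,z mm [-154.3   70.8]
```

Request:
step_arm:
  deltas:
    - [1,0,0,0.001,0]
    - [1,0,0,0,0]
    - [1,0,0,0.001,0]
    - [1,0,0,0,0]
    - [1,0,0,0.001,0]
    - [1,0,0,0,0]
    - [1,0,0,0.001,0]
    - [1,0,0,0,0]

```text
time_s: 26.8
tcp_pos: [0.4777, 0.0712, 0.0822]
eef_rot: [-0.049, 0.999, -0.0, 0.0]
wrist_force: [-3.5, -1.0, 17.3]
grip_width: 0.0127
finger_force: 63.9
```

Request:
step_arm:
  deltas:
    - [1,0,0,0,0]
    - [1,0,0,0,0]
    - [1,0,0,0,0]
    - [1,0,0,0,0]
    - [1,0,0,0,0]
    - [1,0,0,0,0]
    - [1,0,0,0,0]
    - [1,0,0,0,0]

```text
time_s: 27.6
tcp_pos: [0.4777, 0.0713, 0.0822]
eef_rot: [-0.049, 0.999, -0.0, 0.0]
wrist_force: [-3.0, -2.0, 17.7]
grip_width: 0.0128
finger_force: 63.8
```

```bash
python3 - <<'E'
from h import *
st(); p=bot.grab_frame('wrist'); save(p,'press')
f=p['frame'].astype(int)
print('col322',(f[200:330:2,322].sum(1)//3).tolist())
print('col300',(f[200:330:2,300].sum(1)//3).tolist())
pt=np.array(bot.read_state()['tcp_pos']); print(proj(p,pt+np.array([-.022,-.002,-.0384+.022])))
E
python3 look.py k2 scene
```

```text
{'time_s': 27.6, 'tcp_pos': [0.4777, 0.0713, 0.0822], 'eef_rot': [-0.0487, 0.9988, -0.0, 0.0003], 'wrist_force': [-3.0468, -1.9712, 17.6779], 'grip_width': 0.0128}
col322 [69, 69, 69, 69, 69, 69, 69, 71, 71, 70, 71, 72, 75, 76, 80, 88, 88, 85, 89, 89, 87, 77, 82, 94, 96, 96, 95, 95, 95, 95, 95, 95, 95, 95, 95, 96, 96, 96, 97, 89, 75, 74, 74, 75, 60, 41, 69, 57, 43, 70, 56, 42, 69, 66, 38, 55, 76, 75, 82, 138, 188, 211, 210, 209, 208]
col300 [71, 71, 70, 70, 70, 70, 70, 70, 70, 70, 70, 71, 76, 76, 75, 74, 75, 77, 77, 76, 89, 93, 93, 93, 93, 93, 93, 93, 102, 120, 120, 117, 119, 120, 121, 118, 118, 116, 117, 93, 75, 74, 73, 74, 73, 67, 55, 55, 49, 41, 28, 27, 17, 14, 20, 17, 18, 19, 17, 19, 18, 26, 24, 26, 27]
[321.88122497 244.36247512]
{'time_s': 27.65, 'tcp_pos': [0.4777, 0.0712, 0.0822], 'eef_rot': [-0.0487, 0.9988, -0.0, 0.0003], 'wrist_force': [-3.6725, -0.4243, 17.132], 'grip_width': 0.013}
scene bar_nose 0.78 [206.4 236.9] z.05: [0.4633 0.209 ] plane s,z mm [136.3  52.6]
scene bar_tail 0.69 [333.4 260.3] z.05: [ 0.5004 -0.0794] plane s,z mm [-155.2   59.6]
```

Request:
step_arm:
  deltas:
    - [1,0,0,-0.001,0]
    - [1,0,0,-0.001,0]
    - [1,0,0,0,0]
    - [0.3,0,0,0,0]
    - [0.3,0,0,0,0]
    - [0.3,0,0,0,0]
    - [0.3,0,0,0,0]
    - [0.3,0,0,0,0]

```text
time_s: 28.6
tcp_pos: [0.4776, 0.072, 0.0817]
eef_rot: [-0.049, 0.999, 0.0, 0.0]
wrist_force: [0.4, 0.2, -0.6]
grip_width: 0.0299
finger_force: 0.0
```

Request:
step_arm:
  deltas:
    - [0.3,0,0,-0.02,0]
    - [0.3,0,0,-0.04,0]
    - [0.3,0,0,-0.06,0]
    - [0.3,0,0,-0.06,0]
    - [0.3,0,0,-0.06,0]
    - [0.3,0,0,0,0]
    - [0.3,0,0,0,0]
    - [0.3,0,0,0,0]

```text
time_s: 29.4
tcp_pos: [0.4767, 0.0719, 0.2013]
eef_rot: [-0.049, 0.999, -0.0, -0.001]
wrist_force: [-0.1, 0.1, -1.0]
grip_width: 0.0302
finger_force: 0.0
```

```bash
python3 - <<'E'
from h import *
import pickle
st(); E0=np.array([.4773,.0720,0])
a=np.radians(5.5); u=np.array([-np.sin(a),np.cos(a),0]); v=np.array([u[1],-u[0],0])
P={}
for n in('wrist','scene','side'):
    p=bot.grab_frame(n); P[n]=p; save(p,'fin'+n)
    for k in('clip_seat','clip','bar_nose','bar_tail','bar'):
        for d in bot.spot_point(p,k)[:3]:
            c,r=ray(p,d['uv'])
            if n=='side': X=atz(p,d['uv'],.06)
            else: X=c+r*(v@(E0-c))/(v@r)
            print(n,k,round(d['confidence'],2),np.round(d['uv'],1),'s,lat,z',np.round([1000*u@(X-E0),1000*v@(X-E0),1000*X[2]],1))
pickle.dump(P,open('F.pkl','wb'))
# expected wrist px: crown corners for home vs 3 mm high
p=P['wrist']
for h in(0,.004,.008):
    for nm,l,z in(('crown far',-.022,.064),('tab far',-.007,.099),('tab near',.007,.099)):
        print(h,nm,np.round(proj(p,E0+v*l+np.array([0,0,z+h])),1))
f=p['frame'].astype(int).sum(2)//3; print(f[180:330,int(round(proj(p,E0)[0]))].tolist())
E
```

```text
{'time_s': 29.4, 'tcp_pos': [0.4767, 0.0719, 0.2013], 'eef_rot': [-0.0492, 0.9988, -0.0001, -0.0008], 'wrist_force': [-0.0539, 0.112, -1.0098], 'grip_width': 0.0302}
wrist clip_seat 0.87 [324.5 220.7] s,lat,z [ 2.  -0.  61.8]
wrist clip 0.56 [322.5 215.5] s,lat,z [ 0.5  0.  45.9]
wrist bar_nose 0.82 [483.3 215.3] s,lat,z [129.8   0.   43.6]
wrist bar_nose 0.5 [312.2 214. ] s,lat,z [-7.8  0.  41.1]
wrist bar_nose 0.29 [322.5 214.1] s,lat,z [ 0.5 -0.  41.3]
wrist bar_tail 0.8 [127.7 221.4] s,lat,z [-144.9    0.    65.6]
wrist bar 0.69 [314.  215.3] s,lat,z [-6.3  0.  45.3]
scene clip_seat 0.76 [263.9 244.3] s,lat,z [-0.1  0.  61.4]
scene clip_seat 0.56 [421.  305.7] s,lat,z [-345.7   -0.   -14.1]
scene clip_seat 0.51 [385.7 318. ] s,lat,z [-278.1   -0.   -70.6]
scene clip 0.7 [265.7 250. ] s,lat,z [-3.7  0.  47. ]
scene clip 0.69 [420.5 313.8] s,lat,z [-347.9    0.   -36.5]
scene clip 0.52 [385.7 325.4] s,lat,z [-280.4    0.   -92.3]
scene bar_nose 0.86 [209.2 241.2] s,lat,z [132.5   0.   38.9]
scene bar_tail 0.86 [327.9 255.9] s,lat,z [-142.8    0.    65.2]
scene bar 0.66 [266.8 250.8
[... 1014 characters left out ...]
74, 87, 93, 92, 91, 88, 97, 171, 200, 161, 102, 102, 101, 102, 101, 102, 102, 102, 102, 102, 101, 101, 101, 101, 101, 101, 101, 89, 78, 73, 57, 50, 51, 57, 54, 50, 56, 72, 85, 128, 176, 202, 209, 210, 210, 210, 210, 210, 211, 212, 213, 214, 217, 218, 219, 219, 219, 214, 200, 208, 215, 215, 210, 201, 196, 194, 196, 197, 196, 195, 196, 199, 199, 196, 194, 194, 196, 201, 202, 201, 197, 193, 189, 191, 197, 197, 193, 189, 184, 183, 188, 190, 183, 174, 168, 168, 177, 190, 196, 200, 198, 195, 194, 196, 198, 200, 199, 196, 191, 185, 185, 189, 192, 190, 188, 186, 181, 171, 163, 163, 165, 169, 172, 172, 173, 183, 192, 192, 189, 188, 186, 184, 183, 185, 186, 181, 177, 178, 181, 186, 190, 196, 198, 199]
```

```bash
python3 -c "
from plant import bot
print(bot.job_done())"
```

```text
the job is handed in; nothing more can be done
None
```

I pushed the bar until it just tipped onto the catch, then pressed the steel clip over it above the edge, and handed the job in at about 30 s. Camera readings put the clip within about 2 mm of the edge and its crown on the bar to within about 2 mm. It stopped hard at about 17 N, above the 5–12 N pressing range, and pressing briefly levelled the bar, which tipped back on release.

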